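# Close up a sliding tube cradle on a document tube

### The job

The cream document tube lies loose in its adjustable cradle. Pinch the red release bar of the green sliding stop, hold it up, and slide the stop so that it gently pushes the tube fully home against the wooden end stop; then let the bar down and catch the sliding stop in the nearest notch, easing it back away from the tube until the bar drops in, so that the tube stays home with the least play. Do not touch the tube with the hand, do not squeeze it hard or force the bar sideways against the teeth, leave the other things alone, and let go at the end.

Things in the scene. Friction and masses are not known exactly. Their poses are not given: they have to be found in the camera images.
- cradle: Fixed aluminium base plate 175 x 500 x 12 mm with two steel rods along its length that carry the tube. Origin: centre of its underside, on the table. Its y axis is the slide direction, from the wooden end stop to the green sliding stop; z up. A steel strip along its +x side has notches 16 mm apart and 9 mm wide; its place along y varies by 8 mm either way and is not measured.
- stop_face (a point): Point on the wooden end stop (90 x 30 x 62 mm, fixed, at a different place along the cradle each time) where the tube's axis meets its face, 45 mm above the table. Axes as the cradle's; the face looks along +y.
- tube_center (a point): Centre of the loose document tube: cream, dark wooden ends, dark green band; 44 mm diameter, 200 mm long along its y axis (the cradle's y), about 0.3 kg. It lies on the rods, axis 45 mm and top 67 mm above the table, and slides along them with 1 to 4 N. It starts 12 to 28 mm short of the end stop. Fully home, its centre is 100 mm from stop_face.
- buffer_face (a point): Centre of the front of the sliding stop's rubber buffer (20 mm disc, given as uncompressed) that faces the tube's end, 45 mm above the table. The buffer is a spring of about 2.5 N/mm with 4 mm travel. With the tube home and just touched it is 200 mm from stop_face. The green block is 118 x 50 mm, its near side 12 mm behind this face, top at 72 mm.
- bar_grip (a point): Where to pinch the red release bar, above the middle of the cradle. The bar is 132 mm long (along the cradle's x), 12 mm wide (along y), 14 mm high, its underside 33 mm above the green block, on two 8 mm posts 36 mm either side of this point. The point is its centre, 37 mm behind buffer_face, 112 mm above the table with the bar down; it moves with bar and stop.
- bar (a joint): Lift of the release bar, m: 0 = dropped into a notch, 0.007 = its 6 mm wide tongue rests on a tooth, 0.009 or more = held clear of the teeth, 0.014 = upper end. A spring presses it down with 5 N (down) to 10 N (up). It starts on a tooth or in a notch. A notch is found by feel: with the bar free to fall, slide the stop until the bar drops.
- carriage (a joint): Position of the green sliding stop along the cradle, m, growing along the cradle's y (away from the tube); it needs 1 to 4 N to slide when the bar is up, and up to about 8 N with the tongue resting on a tooth.
- weight: Bystander, not to be moved: brass paperweight, 52 mm wide, 48 mm high. Origin: centre of its underside.
- loupe: Bystander, not to be moved: black stand magnifier, 44 mm wide, 36 mm high. Origin: centre of its underside.
- brush: Bystander, not to be moved: dusting brush, 180 mm long, lying. Origin: centre of its underside.
- slipcase: Bystander, not to be moved: blue slipcase 140 x 100 x 35 mm. Origin: centre of its underside.
- folder: Bystander, not to be moved: white paper-folding blade 170 x 22 x 6 mm. Origin: centre of its underside.
- jar: Bystander, not to be moved: closed jar, 60 mm wide, 80 mm high. Origin: centre of its underside.
- spare0: Bystander, not to be moved: spare document tube, 52 x 240 mm, in the caddy. Origin: its centre.
- spare1: Bystander, not to be moved: spare document tube, 52 x 240 mm, in the caddy. Origin: its centre.
- end_stop: The wooden end stop; origin straight below stop_face at table level, axes as the cradle's.
There are look-alikes about, which are no part of the job. Leave any orange or turquoise look-alike of the part that bears tube_center alone.

How it is judged:
By the outcome, as a careful person would: the job done as asked, in the order asked, and still so for the second after the job is handed in, with the robot touching nothing.
It also fails if it takes over 58 s, if anything falls off the work surface, if the arm or the gripper's body presses on something with over 40 N, if the wrist force passes 120 N, or if a joint passes its speed limit or range.

### The arm

A 6-joint arm with a two-finger parallel gripper is mounted at the origin on the work surface. World frame = base frame: x ahead of the robot, y to its left, z up, the work surface at z = 0. Lengths are in m, angles in rad, forces in N, time in s.
With the tool pointing down it reaches from about 0.3 to 0.775 m from the base axis. Payload 14.6 kg.
Tool frame: the origin (TCP) lies at the very end of the fingers, on their centre line; the grasp point (between the pads) lies 19 mm behind it; x points along the fingers, z is the direction in which the jaws open and shut, and the axes are right-handed (so a half turn about x gives the same grasp; the last joint's range is limited). The gripper opens to 94 mm and grips with 3 to 60 N. Pads are 16 mm wide; open, the fingers measure 119 mm over their backs; the gripper's body (75 mm by 177 mm) begins 78 mm behind the grasp point.
Start: joints at [1.093, 0.3, 1.521, -0, 1.321, -0.067], TCP at [0.22, 0.504, 0.205] pointing down, gripper open.
Joint ranges: [-3.03, 3.03], [-0.79, 2.21], [0.23, 2.52], [-1.04, 4.18], [0, 3.07], [-2.55, 2.55]. Speed limits (rad/s): [2.22, 2.22, 2.57, 3.14, 3.14, 3.14].

### API

Orientations are given as [roll, pitch, yaw] about the fixed x, y, z axes, in that order (R = Rz(yaw) Ry(pitch) Rx(roll)).
In Python, from station import ctrl gives the robot as it stands. The module is installed in compiled form; this text tells all that it offers.
- The arm moves only by the tool servo_tool, never from a script. Its argument "motion" is one flat list of numbers, 4 for each row, row after row: the shift along the tool's x, y, z in mm, then the turn about the tool's x in degrees. In form: [dx, dy, dz, roll, dx, dy, dz, roll, ...]. A call has 1 to 20 rows; each row is the pose to reach, as a shift and turn from the pose commanded when the call began, along the tool's axes at that moment; what a row does not reach only later rows make up. A row lasts 1/8 s, in which the tool goes at most 62.5 mm and 10.7 degrees, less where a joint would pass 70% of its speed; a pose out of reach is approached as far as the arm can. A call with a gripper value outside its range is refused whole. "gripper" is the opening, from 0 (shut) to 1 (fully open), set as the call begins (left out, the last holds). The fingers move at their own pace and stop on an object; "force" is the grip in N (left out, the last holds). Time passes only in rows, so rows that repeat a pose let the fingers close. It gives the time, the measured TCP pose, the force and the opening at its end, in the units of the state.
- ctrl.get_obs(): the state, without advancing time (a new reading comes with each control period).
- ctrl.camera(name): name is "side" or "top" or "wrist"; returns a dict with "color" (400x640x3 uint8, red, green, blue), "z_map" (400x640 float32, m along the optical axis (not along the pixel's ray), 0 where there is no reading), "fx", "fy", "cx", "cy" (pixels), "rvec" (rotation vector, rad) and "tvec" (3), from world to camera coordinates, as OpenCV has them. Camera axes: x right, y down, z forward; pixel columns grow to the right and rows downward; lengths in m; the calibration is good to about 2 mm. A picture is of the moment at which its call begins.
- ctrl.hand_in(): hands the job in, once; it reports no verdict.
The state is a dict: "time_s": time; "qpos": joint angles; "joint_vel": joint speeds; "tau": joint torques, N m; "ee_pos": TCP position; "eef_rot": TCP orientation; "force": force on the tool from outside, world axes, zero at the start; "moment": the same for the moment, N m; "grip_width": finger opening in m.
Only numpy, scipy, OpenCV 4.12 (cv2) and the standard library are available. Lean on these libraries where they do the work, as an engineer would, in place of code of your own. Each camera call takes 0.05 s, during which the arm holds its last target.

## Working session

There is one attempt and no reset: what is moved stays moved. The work goes in short steps, Python scripts to look and compute and a tool call to move; the robot and the scene stay as the last step left them, time stands still between calls to the robot, and variables do not carry over. Pictures are saved under pics/ and viewed, and the job is handed in when it is done.

Besides the shell and the picture viewer there is one more tool, called after "Request:" as name(argument=value, ...), one argument or row to a line, values as JSON. servo_tool: Moves the arm, as the interface text tells. Its arguments: {"type":"object","properties":{"motion":{"type":"array","items":{"type":"number"}},"gripper":{"type":"number"},"force":{"type":"number"}},"required":["motion"]}

```bash
mkdir -p pics; cat > h.py <<'E'
import numpy as np, cv2, pickle
from station import ctrl
def cam(n,tag):
    c=ctrl.camera(n); cv2.imwrite(f'pics/{tag}.png',c['color'][:,:,::-1]); pickle.dump(c,open(f'{tag}.pkl','wb')); return c
def load(tag): return pickle.load(open(f'{tag}.pkl','rb'))
def Rt(c): return cv2.Rodrigues(np.array(c['rvec'],float))[0], np.array(c['tvec'],float).ravel()
def world(c):
    R,t=Rt(c); z=c['z_map']; v,u=np.mgrid[:z.shape[0],:z.shape[1]]
    P=np.stack([(u-c['cx'])/c['fx']*z,(v-c['cy'])/c['fy']*z,z],-1)
    return (P-t)@R
def ray(c,u,v,h):
    R,t=Rt(c); d=R.T@np.array([(u-c['cx'])/c['fx'],(v-c['cy'])/c['fy'],1]); o=-R.T@t
    return o+d*(h-o[2])/d[2]
def proj(c,p):
    R,t=Rt(c); q=R@np.array(p)+t; return c['fx']*q[0]/q[2]+c['cx'],c['fy']*q[1]/q[2]+c['cy']
def obs():
    o=ctrl.get_obs(); print({k:np.round(o[k],4).tolist() for k in ('time_s','qpos','ee_pos','eef_rot','force','grip_width')}); return o
E
python3 - <<'E'
from h import *
for n in ('top','side','wrist'): cam(n,n+'0')
obs()
E
```

```text
{'time_s': 0.15, 'qpos': [1.0934, 0.3003, 1.5214, 0.0, 1.3207, -0.0666], 'ee_pos': [0.2196, 0.5041, 0.205], 'eef_rot': [3.0683, 1.5699, -2.0548], 'force': [0.4624, 0.2925, 0.4866], 'grip_width': 0.0941}
```

View pics/top0.png

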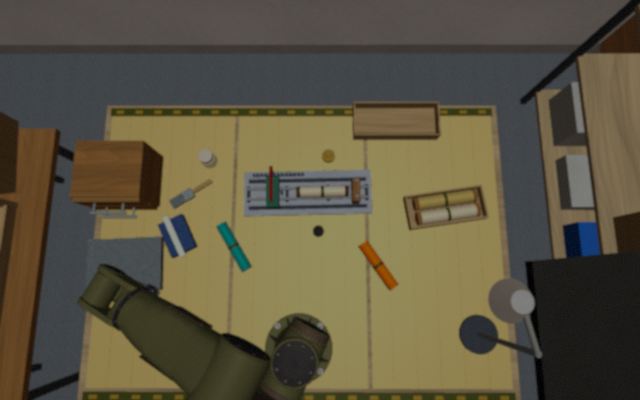

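View pics/side0.png

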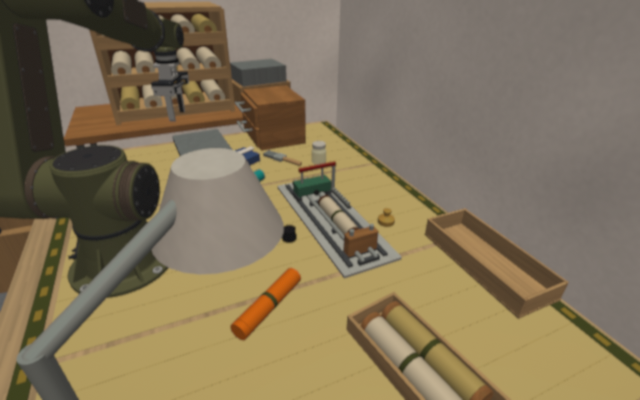

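View pics/wrist0.png

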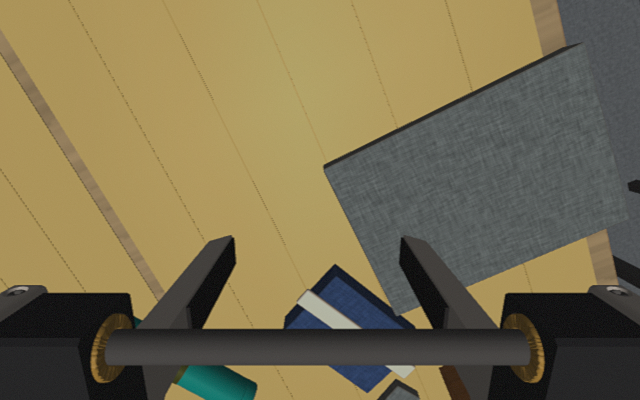

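```bash
python3 - <<'E'
from h import *
c=load('top0'); im=c['color'][150:235,225:395,::-1]
cv2.imwrite('pics/top0z.png',cv2.resize(im,None,fx=4.5,fy=4.5,interpolation=cv2.INTER_CUBIC))
W=world(c); print(c['fx'], Rt(c))
hsv=cv2.cvtColor(c['color'],cv2.COLOR_RGB2HSV)
roi=np.zeros(hsv.shape[:2],bool); roi[160:220,240:380]=1
H,S,V=[hsv[...,i].astype(int) for i in range(3)]
masks={'red':((H<6)|(H>172))&(S>130)&roi,'green':(H>50)&(H<95)&(S>90)&roi,'wood':(H>=6)&(H<16)&(S>90)&roi,'cream':(H>15)&(H<32)&(V>120)&roi}
for k,m in masks.items():
    n,l,s,ce=cv2.connectedComponentsWithStats(m.astype(np.uint8))
    for i in range(1,n):
        if s[i,4]>8:
            q=W[l==i]; print(k,s[i],np.round(ce[i],1),np.round(np.median(q,0),4),np.round(q.min(0),3),np.round(q.max(0),3))
# plate
for (u,v) in [(245,173),(370,171),(371,212),(246,215)]: print(np.round(ray(c,u,v,.012),4), np.round(W[v,u],4))
E
```

```text
419.4836716109081 (array([[ 7.38809714e-04, -9.99991912e-01, -3.95358918e-03],
       [-9.81471527e-01,  3.24190300e-05, -1.91608038e-01],
       [ 1.91606616e-01,  4.02189709e-03, -9.81463565e-01]]), array([-0.06139465,  0.54739441,  1.5428224 ]))
red [269 170   4  31  67] [270.6 184.3] [0.5861 0.1016 0.1246] [0.527 0.097 0.118] [0.64  0.108 0.134]
green [266 176  13  32 210] [273.3 193.6] [0.5564 0.0915 0.0712] [ 0.242 -0.068  0.055] [0.63  0.126 1.619]
wood [269 166   3   6  11] [270.  168.5] [0.6434 0.1052 0.1258] [0.635 0.101 0.121] [0.654 0.109 0.13 ]
wood [269 177   1  23  23] [269. 188.] [0.5716 0.1076 0.1244] [0.531 0.106 0.117] [0.613 0.109 0.13 ]
wood [272 177   1  24  24] [272.  188.5] [0.5696 0.0962 0.1248] [0.517 0.086 0.117] [0.612 0.097 0.212]
wood [352 178   8  25 144] [355.5 190.4] [ 0.5737 -0.2112  0.0769] [ 0.242 -0.227  0.047] [ 0.621 -0.068  1.619]
wood [346 187   2   8  14] [346.4 190.4] [ 0.5748 -0.1782  0.0648] [ 0.562 -0.182  0.058] [ 0.59  -0.178  0.069]
wood [297 188   3   8  15] [297.8 191.4] [0.5726 0.0042 0.0638] [0.558 0.    0.054] [0.586 0.008 0.072]
cream [ 240  160  140   60 2913] [313.6 184.1] [ 0.67   -0.06    0.0011] [ 0.242 -0.316 -0.012] [0.716 0.241 1.619]
cream [300 186  21   9 166] [310.2 190.4] [ 0.5753 -0.0415  0.0636] [ 0.242 -0.079  0.05 ] [ 0.596 -0.003  1.619]
cream [324 186  21   9 174] [334.3 190. ] [ 0.577  -0.1326  0.0641] [ 0.242 -0.17   0.051] [ 0.596 -0.068  1.619]
[0.6571 0.2166 0.012 ] [0.6576 0.217  0.01  ]
[ 0.6651 -0.2773  0.012 ] [ 0.6647 -0.2771  0.0135]
[ 0.5011 -0.2772  0.012 ] [ 0.5011 -0.2772  0.012 ]
[0.4893 0.2072 0.012 ] [0.4898 0.2078 0.0086]
```

View pics/top0z.png

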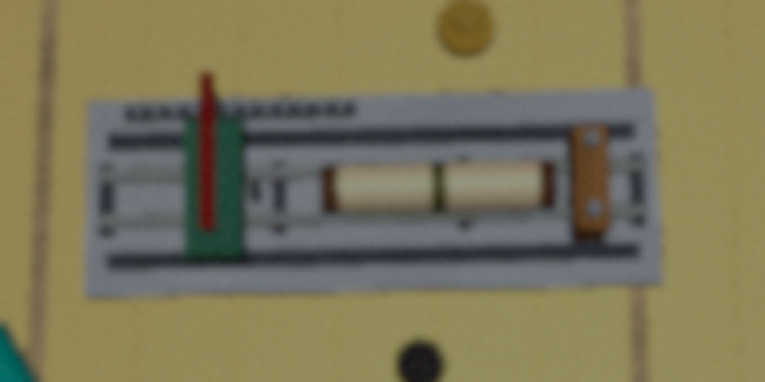

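```bash
python3 - <<'E'
from h import *
from scipy.spatial.transform import Rotation as Ro
o=obs(); R=Ro.from_euler('xyz',o['eef_rot']).as_matrix(); print(R.round(3))
w=load('wrist0'); Rw,t=Rt(w); C=-Rw.T@t; print('cam in tool',R.T@(C-o['ee_pos']), 'axes',(R.T@Rw.T).round(3),w['fx'])
# plate yaw from top mask of plate edges
c=load('top0'); W=world(c)
m=(W[...,2]<.02)&(c['z_map']>0); hsv=cv2.cvtColor(c['color'],cv2.COLOR_RGB2HSV)
g=((hsv[...,1]<70)&(hsv[...,2]>90)).astype(np.uint8); g[:165]=0;g[225:]=0;g[:,:235]=0;g[:,380:]=0
k=cv2.morphologyEx(g,cv2.MORPH_CLOSE,np.ones((9,9)))
cn=max(cv2.findContours(k,0,2)[0],key=cv2.contourArea)[:,0,:]
P=np.array([ray(c,u,v,.012)[:2] for u,v in cn],np.float32); print(cv2.minAreaRect(P), cv2.boxPoints(cv2.minAreaRect(P)))
for q in ((.58,.102),):
  d=np.array([q[0],q[1],.26])-o['ee_pos']; print('shift tool mm',(R.T@d*1000).round(1))
E
```

```text
{'time_s': 0.15, 'qpos': [1.0934, 0.3003, 1.5214, 0.0, 1.3207, -0.0666], 'ee_pos': [0.2196, 0.5041, 0.205], 'eef_rot': [3.0683, 1.5699, -2.0548], 'force': [0.4624, 0.2925, 0.4866], 'grip_width': 0.0941}
[[-0.    -0.917  0.399]
 [-0.001  0.399  0.917]
 [-1.     0.    -0.001]]
cam in tool [-0.17881714  0.07854526  0.00057938] axes [[-0.    -0.27   0.963]
 [-0.002 -0.963 -0.27 ]
 [ 1.    -0.002 -0.   ]] 338.58380110278745
((0.5795086622238159, -0.029352664947509766), (0.17993058264255524, 0.5019111633300781), 1.37753164768219) [[ 0.48353636  0.2193676 ]
 [ 0.49560237 -0.2823985 ]
 [ 0.67548096 -0.27807292]
 [ 0.66341496  0.22369316]]
shift tool mm [ -54.8 -491.  -224.7]
```

Request:
servo_tool(
  motion=[-20,-20,-10,-1,-40,-60,-35,-4,-55,-100,-60,-7,-55,-145,-86,-10,-55,-190,-112,-13,-55,-235,-139,-16,-55,-280,-165,-18,-55,-325,-192,-20,-55,-370,-219,-22,-55,-415,-245,-24,-55,-455,-269,-25,-55,-490,-290,-25,-55,-508,-300,-25,-55,-514,-304,-25,-55,-514,-304,-25,-55,-514,-304,-25],
  gripper=0.5,
)

```text
time_s: 2.15
ee_pos: [0.5691, 0.0213, 0.2607]
eef_rot: [-1.128, 1.571, 0.47]
force: [0.0, -0.0, 0.6]
grip_width: 0.0469
```

```bash
python3 - <<'E'
from h import *
obs(); cam('wrist','w1')
E
```

```text
{'time_s': 2.15, 'qpos': [-0.027, 0.3086, 1.3819, 0.0001, 1.4509, -1.6245], 'ee_pos': [0.5691, 0.0213, 0.2607], 'eef_rot': [-1.1278, 1.5706, 0.4696], 'force': [0.0273, -0.0332, 0.5925], 'grip_width': 0.0469}
```

View pics/w1.png

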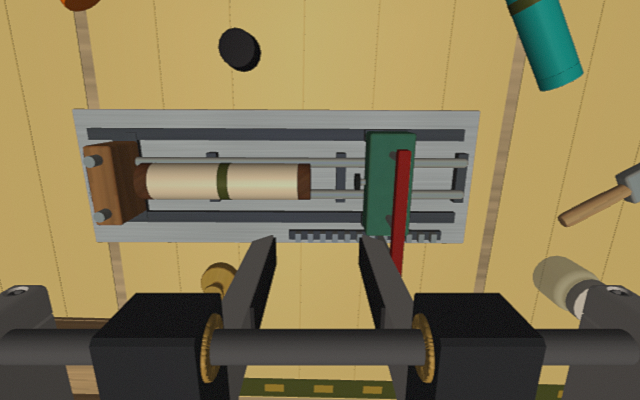

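```bash
cat >> h.py <<'E'
YAW=np.deg2rad(1.38); C0=np.array([.5795,-.0294])
Rc=np.array([[np.cos(YAW),-np.sin(YAW)],[np.sin(YAW),np.cos(YAW)]])
def cra(W):
    out=np.array(W,float).copy(); out[...,:2]=(out[...,:2]-C0)@Rc; return out
def meas(c):
    W=cra(world(c)); hsv=cv2.cvtColor(c['color'],cv2.COLOR_RGB2HSV); H,S,V=[hsv[...,i].astype(int) for i in range(3)]
    X,Y,Z=[W[...,i] for i in range(3)]
    rng=(abs(X)<.12)&(abs(Y)<.26)
    pct=lambda q:np.round(np.percentile(q,[1,50,99],axis=0)*1000,1).tolist()
    r={}
    r['red']=((H<8)|(H>172))&(S>150)&rng&(Z>.1)
    r['greentop']=(H>50)&(H<95)&(S>60)&rng&(Z>.066)&(Z<.08)
    r['woodtop']=(H<16)&(S>80)&rng&(Z>.055)&(Z<.07)&(Y<-.1)
    r['tube']=(H>3)&(H<35)&(S>30)&rng&(Z>.055)&(Z<.075)&(abs(X)<.012)
    return r,W,{k:(int(m.sum()),pct(W[m])) for k,m in r.items() if m.sum()>5}
E
python3 - <<'E'
from h import *
c=load('w1'); r,W,s=meas(c)
for k in s: print(k,s[k])
im=c['color'].copy()
o=cv2.resize(im[120:290,60:490,::-1],None,fx=1.86,fy=1.86,interpolation=cv2.INTER_CUBIC); cv2.imwrite('pics/w1z.png',o)
# plate edges
hsv=cv2.cvtColor(im,cv2.COLOR_RGB2HSV)
g=((hsv[...,1]<60)&(abs(world(c)[...,2]-.012)<.008)).astype(np.uint8)
P=world(c)[g>0][:,:2].astype(np.float32); print(cv2.minAreaRect(P),len(P))
# along axis profile
for v,u in [(182,y) for y in (100,115,125,130,134,138,145,300,308,311,314,340,354,356,358,360,363,368,372)]: print(u,(W[v,u]*1000).round(1),im[v,u])
E
```

```text
red (1544, [[-48.7, 126.7, 115.0], [4.2, 131.3, 124.8], [70.1, 137.6, 126.7]])
greentop (3081, [[-61.1, 108.1, 68.3], [-12.1, 124.1, 71.6], [53.9, 156.1, 73.5]])
woodtop (956, [[-48.3, -181.0, 55.2], [-6.5, -169.0, 63.1], [37.7, -142.7, 69.6]])
tube (3709, [[-11.9, -169.8, 58.4], [-1.2, -62.1, 64.9], [11.4, 42.1, 72.5]])
((0.5875550508499146, -0.007131248712539673), (0.381188303232193, 0.8373443484306335), 24.188472747802734) 28822
100 [  -8.9 -185.6   77.7] [130  91  53]
115 [  -8.9 -169.3   77.6] [84 54 30]
125 [  -4.8 -169.3   58.7] [52 35 22]
130 [  -2.9 -168.4   50.2] [53 36 22]
134 [  -6.6 -154.3   67.1] [81 53 35]
138 [  -6.  -151.3   64.4] [78 52 33]
145 [  -6.2 -142.9   65.3] [86 66 48]
300 [-6.  32.  63.8] [81 54 35]
308 [-6.3 41.1 65.1] [76 49 28]
311 [ 5.  43.5 12.9] [118 119 117]
314 [ 5.3 47.4 11.2] [143 147 144]
340 [ 2.2 80.  25.6] [61 64 70]
354 [-0.4 96.1 37.7] [52 53 50]
356 [-4.  96.6 54.3] [30 32 32]
358 [-4.  98.9 54.1] [32 33 32]
360 [ -3.9 101.3  53.9] [73 79 82]
363 [ -2.8 105.5  48.5] [126 133 141]
368 [ -6.8 108.5  67.1] [37 64 47]
372 [ -8.  112.1  72.5] [48 88 71]
```

View pics/w1z.png

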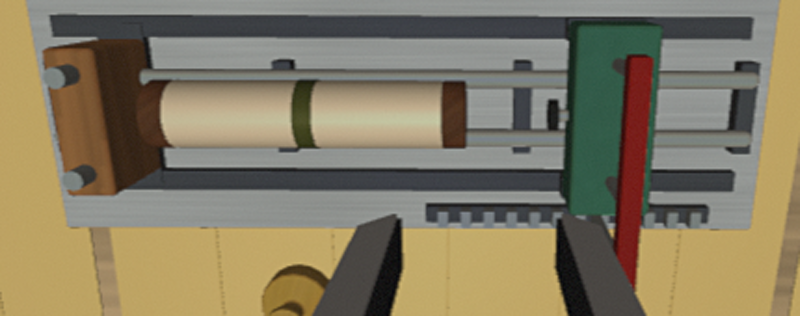

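```bash
python3 - <<'E'
from h import *
c=load('w1'); im=c['color']
o=cv2.resize(im[222:250,280:450,::-1],None,fx=4.7,fy=8,interpolation=cv2.INTER_CUBIC); cv2.imwrite('pics/w1s.png',o)
r,W,s=meas(c)
for v in (232,235,237,239,241): print(v,(W[v,300]*1000).round(1),(W[v,350]*1000).round(1),(W[v,430]*1000).round(1))
g=im.mean(2)
for v in (236,238): 
  print([int(x) for x in g[v,285:445]])
m=r['red']; 
for lo in (-45,-30,-15,0,15,30,45):
  q=W[m&(abs(W[...,0]*1000-lo)<6)]; q=q[q[:,2]>np.percentile(q[:,2],50)-.002]; print(lo,(np.percentile(q,[3,50,97],axis=0)*1000).round(1).tolist())
E
```

```text
232 [69.7 29.  23. ] [71.2 94.9 19. ] [ 69.7 199.4  22.8]
235 [71.1 29.4 30.4] [71.4 94.  29.4] [ 73.5 199.5  23.7]
237 [74.3 29.3 29.2] [73.7 93.9 30.5] [ 75.7 199.1  25.3]
239 [77.5 29.2 28.2] [77.1 94.2 28.8] [ 77.8 198.8  27. ]
241 [80.1 29.1 28.4] [86.8 96.  12.1] [ 80.7 199.1  26.9]
[147, 148, 150, 130, 77, 60, 63, 62, 60, 69, 102, 128, 127, 126, 127, 111, 70, 60, 62, 64, 61, 63, 89, 118, 127, 127, 127, 116, 82, 61, 65, 62, 64, 61, 77, 109, 126, 127, 126, 126, 108, 65, 61, 63, 62, 64, 68, 103, 127, 127, 125, 126, 113, 73, 61, 62, 65, 62, 61, 84, 115, 126, 126, 126, 122, 97, 63, 63, 64, 65, 60, 65, 101, 128, 128, 125, 111, 79, 69, 69, 71, 69, 69, 65, 93, 123, 128, 127, 128, 113, 77, 64, 60, 56, 57, 57, 56, 59, 93, 127, 127, 121, 98, 65, 66, 59, 30, 27, 45, 56, 58, 56, 57, 58, 57, 59, 59, 57, 57, 49, 49, 93, 125, 126, 125, 127, 115, 85, 63, 64, 66, 60, 54, 72, 108, 125, 124, 126, 120, 96, 64, 65, 63, 61, 54, 61, 99, 126, 125, 125, 125, 112, 73, 60, 62, 97, 135, 147, 145, 146]
[151, 152, 153, 132, 82, 62, 63, 59, 58, 69, 100, 125, 125, 125, 126, 107, 67, 60, 60, 63, 61, 58, 84, 11
[... 386 characters left out ...]
 58, 59, 56, 56, 56, 58, 54, 92, 124, 123, 123, 123, 108, 72, 58, 60, 61, 57, 51, 81, 116, 123, 124, 124, 116, 91, 61, 59, 59, 56, 51, 61, 99, 124, 123, 122, 122, 104, 62, 56, 56, 97, 137, 149, 149, 148]
-45 [[-49.4, 127.2, 123.1], [-44.1, 132.1, 124.8], [-39.3, 137.4, 126.0]]
-30 [[-35.7, 127.4, 123.4], [-30.0, 132.3, 124.9], [-24.3, 137.4, 126.2]]
-15 [[-20.4, 127.0, 123.5], [-15.5, 132.0, 125.0], [-9.6, 137.3, 126.7]]
0 [[-5.6, 127.2, 123.2], [0.3, 131.8, 124.9], [5.5, 137.2, 126.1]]
15 [[9.3, 127.0, 123.2], [15.1, 131.9, 124.9], [20.9, 137.0, 126.1]]
30 [[24.7, 127.0, 123.2], [30.4, 132.1, 124.8], [35.5, 137.4, 126.0]]
45 [[39.3, 127.2, 123.3], [44.9, 132.0, 124.9], [50.4, 137.2, 126.2]]
```

View pics/w1s.png

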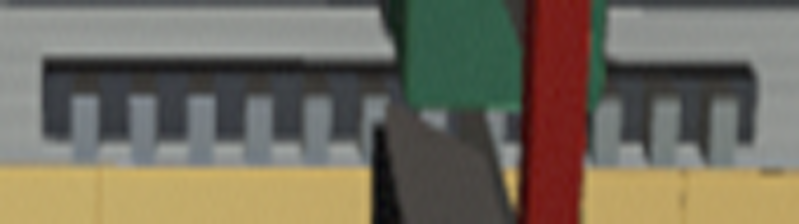

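```bash
python3 - <<'E'
from h import *
c=load('w1'); im=c['color'];g=im.mean(2); W=cra(world(c))
for v in (234,237,240):
  print(v,[int(round(W[v,u,2]*1000)) for u in range(285,345)])
row=g[236].astype(float)
# edges at threshold 95 -> y on plane z=.029
e=[]
for u in range(287,442):
  a,b=row[u],row[u+1]
  if (a-95)*(b-95)<0: 
    uu=u+(95-a)/(b-a); y=cra(ray(c,uu,236,.029))[1]*1000; e.append((('rise' if b>a else 'fall'),round(uu,2),round(y,1)))
print(e)
E
```

```text
234 [11, 11, 11, 12, 440, 19, 19, 18, 20, 18, 20, 30, 31, 31, 30, 28, 20, 20, 19, 20, 20, 20, 20, 29, 29, 30, 28, 30, 31, 20, 19, 19, 18, 20, 19, 28, 29, 30, 30, 29, 29, 20, 18, 20, 19, 20, 19, 19, 30, 29, 29, 29, 30, 20, 20, 19, 19, 440, 19, 19]
237 [10, 12, 12, 12, 19, 20, 18, 19, 19, 19, 19, 30, 29, 30, 29, 29, 22, 19, 20, 18, 20, 19, 20, 30, 28, 30, 29, 28, 31, 19, 19, 19, 18, 17, 18, 30, 31, 29, 30, 29, 30, 19, 20, 19, 19, 19, 19, 21, 29, 30, 30, 29, 29, 19, 19, 19, 18, 19, 18, 20]
240 [11, 11, 11, 13, 13, 11, 12, 13, 11, 13, 11, 28, 30, 30, 28, 29, 22, 12, 13, 13, 11, 12, 12, 29, 29, 30, 31, 29, 29, 12, 12, 11, 12, 11, 11, 29, 30, 30, 30, 30, 30, 13, 12, 13, 13, 12, 12, 440, 30, 30, 31, 29, 30, 11, 12, 11, 11, 12, 11, 12]
[('fall', np.float64(288.66), np.float64(14.6)), ('rise', np.float64(294.78), np.float64(22.5)), ('fall', np.float64(300.4), np.float64(29.8)), ('rise', np.float64(307.2), np.float64(38.6)), ('fall', np.float64(312.62), np.float64(45.6)), ('rise', np.float64(319.55), np.float64(54.6)), ('fall', np.float64(325.3), np.float64(62.0)), ('rise', np.float64(331.76), np.float64(70.4)), ('fall', np.float64(337.45), np.float64(77.8)), ('rise', np.float64(344.33), np.float64(86.7)), ('fall', np.float64(350.06), np.float64(94.1)), ('rise', np.float64(356.82), np.float64(102.9)), ('fall', np.float64(361.52), np.float64(109.0)), ('rise', np.float64(369.05), np.float64(118.7)), ('fall', np.float64(374.5), np.float64(125.8)), ('rise', np.float64(383.05), np.float64(136.9)), ('fall', np.float64(387.1), np.float64(142.1)), ('rise', np.float64(406.05), np.float64(166.7)), ('fall', np.float64(411.67), np.float64(174.0)), ('rise', np.float64(418.62), np.float64(183.0)), ('fall', np.float64(424.05), np.float64(190.0)), ('rise', np.float64(430.89), np.float64(198.9)), ('fall', np.float64(436.44), np.float64(206.1)), ('rise', np.float64(439.94), np.float64(210.6))]
```

Request:
servo_tool(
  motion=[0,-2,20,0,0,-4,50,0,20,-6,75,0,60,-6,81,0,90,-6,81,0,105,-6,81,0,110,-6,81,0,110,-6,81,0],
  gripper=0.4,
)

```text
time_s: 3.2
ee_pos: [0.5737, 0.1016, 0.1512]
eef_rot: [-1.476, 1.57, 0.12]
force: [-0.0, -0.0, 0.6]
grip_width: 0.0375
```

```bash
python3 - <<'E'
from h import *
from scipy.spatial.transform import Rotation as Ro
o=obs(); R=Ro.from_euler('xyz',o['eef_rot']).as_matrix(); print(R.round(4), cra(o['ee_pos'])*1000)
c=cam('wrist','w2'); r,W,s=meas(c)
for k in s: print(k,s[k])
m=r['red']
for lo in (-45,-30,-15,0,15,30,45):
  q=W[m&(abs(W[...,0]*1000-lo)<6)]
  if len(q)>20: q=q[q[:,2]>np.percentile(q[:,2],50)-.002]; print(lo,(np.percentile(q,[3,50,97],axis=0)*1000).round(1).tolist())
E
```

```text
{'time_s': 3.2, 'qpos': [0.1125, 0.419, 1.4896, 0.0, 1.2321, -1.4839], 'ee_pos': [0.5737, 0.1016, 0.1512], 'eef_rot': [-1.4762, 1.5698, 0.1202], 'force': [-0.0444, -0.0353, 0.6], 'grip_width': 0.0375}
[[ 1.000e-03 -9.997e-01 -2.560e-02]
 [ 1.000e-04 -2.560e-02  9.997e-01]
 [-1.000e+00 -1.000e-03  1.000e-04]] [ -2.60864529 131.13568969 151.20532041]
red (2896, [[-49.4, 127.1, 122.1], [2.1, 132.7, 124.8], [67.3, 138.2, 126.4]])
greentop (6366, [[-60.9, 108.6, 69.3], [-13.6, 130.7, 71.6], [53.3, 156.7, 73.2]])
tube (5597, [[-11.8, -126.7, 59.4], [-1.3, -40.6, 64.9], [11.7, 43.4, 67.1]])
-45 [[-49.2, 127.2, 123.0], [-44.5, 132.7, 124.8], [-39.2, 138.2, 126.0]]
-30 [[-35.7, 127.7, 123.5], [-30.2, 132.7, 124.8], [-24.3, 138.3, 126.1]]
-15 [[-20.6, 127.6, 123.7], [-15.0, 132.7, 124.9], [-9.4, 137.8, 126.1]]
0 [[-5.5, 127.6, 123.7], [-0.0, 132.7, 124.9], [5.8, 137.9, 126.1]]
15 [[9.3, 127.5, 123.6], [15.0, 132.8, 124.8], [20.7, 138.1, 126.1]]
30 [[24.4, 127.4, 123.8], [29.7, 132.8, 124.9], [35.7, 137.5, 126.1]]
45 [[39.3, 127.3, 123.7], [44.9, 132.5, 124.8], [50.9, 137.6, 126.0]]
```

View pics/w2.png

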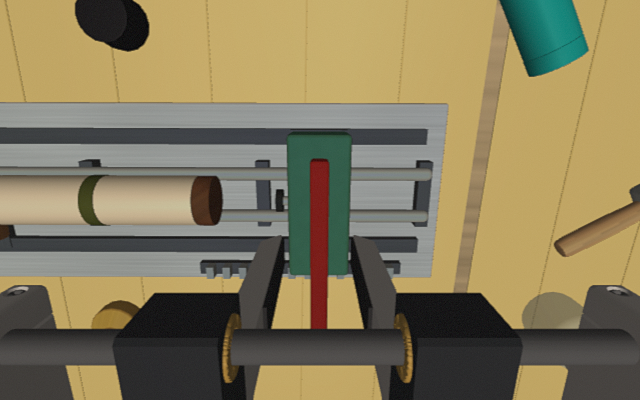

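Request:
servo_tool(
  motion=[15,0,1.5,0,32,0,1.5,0,45,0,1.5,0,51,0,1.5,0,51,0,1.5,0,51,0,1.5,0],
)

```text
time_s: 4.0
ee_pos: [0.5736, 0.1029, 0.0999]
eef_rot: [-1.476, 1.57, 0.12]
force: [0.0, -0.1, 0.6]
grip_width: 0.0375
```

Request:
servo_tool(
  motion=[0,0,0,0,0,0,0,0,0,0,0,0,0,0,0,0,0,0,0,0,0,0,0,0],
  gripper=0.0,
  force=25,
)

```text
time_s: 4.75
ee_pos: [0.5734, 0.1028, 0.0995]
eef_rot: [-2.382, 1.571, -0.786]
force: [0.2, -0.8, 1.1]
grip_width: 0.0118
```

Request:
servo_tool(
  motion=[-1,0,0,0,-2,0,0,0,-3,0,0,0,-4,0,0,0,-4.5,0,0,0,-4.5,0,0,0],
)

```text
time_s: 5.5
ee_pos: [0.5733, 0.1028, 0.1033]
eef_rot: [1.845, 1.57, -2.842]
force: [4.8, -1.0, -8.7]
grip_width: 0.0116
```

```bash
python3 - <<'E'
from h import *
o=obs(); print(cra(o['ee_pos'])*1000)
c=cam('wrist','w3'); r,W,s=meas(c)
for k in s: print(k,s[k])
m=r['red']
for lo in (-45,-30,-15,30,45):
  q=W[m&(abs(W[...,0]*1000-lo)<6)]
  if len(q)>20: q=q[q[:,2]>np.percentile(q[:,2],50)-.002]; print(lo,(np.percentile(q,[3,50,97],axis=0)*1000).round(1).tolist())
E
```

```text
{'time_s': 5.5, 'qpos': [0.1146, 0.4713, 1.5334, -0.0001, 1.1373, -1.4816], 'ee_pos': [0.5733, 0.1028, 0.1033], 'eef_rot': [1.8449, 1.5703, -2.842], 'force': [4.7501, -1.0118, -8.6888], 'grip_width': 0.0116}
[ -2.97305979 132.31483359 103.2623654 ]
red (4298, [[-49.6, 127.0, 122.0], [-6.9, 132.7, 128.5], [75.5, 138.5, 130.3]])
greentop (5806, [[-61.3, 108.6, 68.6], [-37.4, 132.7, 71.6], [4.2, 156.8, 73.1]])
tube (5877, [[-11.8, -83.5, 58.3], [-1.7, -18.3, 65.0], [11.5, 43.5, 67.2]])
-45 [[-49.4, 127.5, 126.9], [-44.4, 132.7, 128.4], [-39.4, 138.2, 129.7]]
-30 [[-35.7, 127.4, 127.4], [-30.1, 133.1, 128.5], [-24.3, 138.4, 129.6]]
-15 [[-20.5, 127.2, 127.1], [-15.0, 132.7, 128.5], [-9.4, 138.5, 129.7]]
30 [[24.2, 127.4, 127.4], [27.3, 132.6, 128.5], [30.7, 137.9, 129.5]]
```

View pics/w3.png

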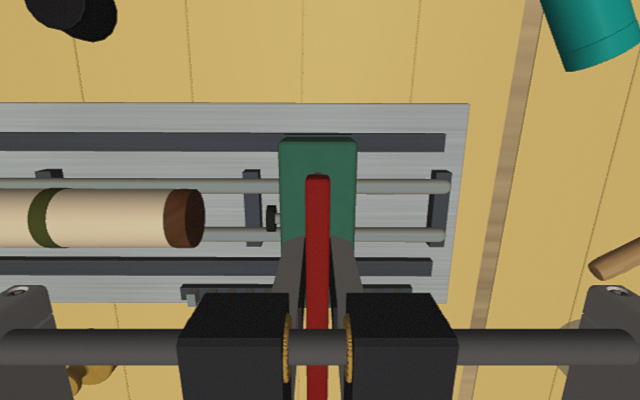

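Request:
servo_tool(
  motion=[-1.3,0,0,0,-1.3,0,-1,0,-1.3,0,-3,0,-1.3,0,-6,0,-1.3,0,-9,0,-1.3,0,-12,0,-1.3,0,-15,0,-1.3,0,-18,0,-1.3,0,-21,0,-1.3,0,-24,0,-1.3,0,-27,0,-1.3,0,-30,0,-1.3,0,-33,0,-1.3,0,-36,0,-1.3,0,-39,0,-1.3,0,-42,0,-1.3,0,-44,0,-1.3,0,-45,0,-1.3,0,-45,0],
)

```text
time_s: 7.92
ee_pos: [0.5743, 0.058, 0.1046]
eef_rot: [1.351, 1.57, 2.947]
force: [3.8, 1.4, -9.6]
grip_width: 0.0119
```

```bash
cat >> h.py <<'E'
def look(tag):
    o=obs(); print('tcp cradle',(cra(o['ee_pos'])*1000).round(2))
    c=cam('wrist',tag); r,W,s=meas(c)
    for k in s: print(k,s[k])
    m=r['red']
    for lo in (-45,-30,-15,30):
      q=W[m&(abs(W[...,0]*1000-lo)<6)]
      if len(q)>20: q=q[q[:,2]>np.percentile(q[:,2],50)-.002]; print(lo,(np.percentile(q,[3,50,97],axis=0)*1000).round(1).tolist())
    return c,W
E
python3 - <<'E'
from h import *
look('w4')
E
```

```text
{'time_s': 7.925, 'qpos': [0.0371, 0.4592, 1.548, 0.0002, 1.1351, -1.5593], 'ee_pos': [0.5743, 0.058, 0.1046], 'eef_rot': [1.351, 1.5701, 2.9473], 'force': [3.8225, 1.4403, -9.6104], 'grip_width': 0.0119}
tcp cradle [ -3.05  87.5  104.61]
red (4293, [[-49.7, 82.2, 123.2], [-7.0, 87.8, 129.8], [75.6, 93.7, 131.6]])
greentop (5756, [[-61.5, 63.9, 68.3], [-37.4, 87.8, 71.6], [3.8, 111.9, 73.1]])
tube (7782, [[-11.8, -128.7, 59.9], [-1.6, -42.0, 65.0], [11.8, 43.3, 67.2]])
-45 [[-49.4, 82.7, 128.3], [-44.6, 88.3, 129.8], [-39.3, 93.4, 131.0]]
-30 [[-35.6, 82.6, 128.7], [-30.1, 88.1, 129.9], [-24.4, 93.5, 131.1]]
-15 [[-20.4, 82.4, 128.5], [-14.8, 87.8, 129.8], [-9.3, 93.7, 131.2]]
30 [[24.2, 82.6, 128.8], [27.4, 87.8, 129.9], [30.6, 93.0, 130.8]]
```

View pics/w4.png

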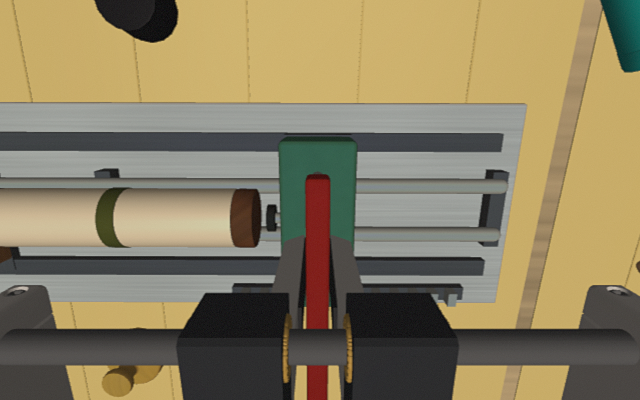

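Request:
servo_tool(
  motion=[0,0,-1,0,0,0,-2,0,0,0,-3,0,0,0,-4,0,0,0,-5,0,0,0,-6,0],
)

```text
time_s: 8.72
ee_pos: [0.5746, 0.0518, 0.1052]
eef_rot: [1.424, 1.571, 3.02]
force: [2.9, 1.1, -9.5]
grip_width: 0.0116
```

Request:
servo_tool(
  motion=[0,0,-1,0,0,0,-2,0,0,0,-3,0,0,0,-4,0,0,0,-5,0],
)

```text
time_s: 9.35
ee_pos: [0.5747, 0.047, 0.1052]
eef_rot: [0.787, 1.57, 2.383]
force: [0.4, 4.8, -10.4]
grip_width: 0.0115
```

Request:
servo_tool(
  motion=[0,0,-1,0,0,0,-2,0,0,0,-3,0,0,0,-4,0],
)

```text
time_s: 9.85
ee_pos: [0.5748, 0.0429, 0.1052]
eef_rot: [1.372, 1.571, 2.968]
force: [0.4, 4.4, -10.2]
grip_width: 0.0117
```

Request:
servo_tool(
  motion=[0,0,-0.7,0,0,0,-1.4,0,0,0,-2,0,0,0,-2.5,0],
)

```text
time_s: 10.35
ee_pos: [0.5749, 0.0404, 0.1052]
eef_rot: [1.553, 1.571, -3.134]
force: [0.2, 5.4, -10.1]
grip_width: 0.0118
```

Request:
servo_tool(
  motion=[0,0,-0.5,0,0,0,-1,0],
)

```text
time_s: 10.6
ee_pos: [0.5749, 0.0394, 0.1052]
eef_rot: [1.561, 1.571, -3.126]
force: [-0.6, 4.3, -10.9]
grip_width: 0.0119
```

```bash
python3 - <<'E'
from h import *
look('w5')
E
```

```text
{'time_s': 10.6, 'qpos': [0.0049, 0.4561, 1.551, -0.0, 1.1347, -1.5915], 'ee_pos': [0.5749, 0.0394, 0.1052], 'eef_rot': [1.5609, 1.5706, -3.1259], 'force': [-0.5909, 4.3163, -10.9448], 'grip_width': 0.0119}
tcp cradle [ -2.93  68.89 105.22]
red (4287, [[-49.6, 63.6, 123.9], [-7.3, 69.2, 130.4], [75.7, 75.1, 132.1]])
greentop (5722, [[-61.5, 45.4, 68.7], [-37.2, 69.2, 71.6], [3.8, 93.4, 73.1]])
woodtop (45, [[-22.2, -160.5, 55.1], [11.8, -154.0, 59.6], [15.1, -151.3, 63.2]])
tube (8140, [[-11.8, -147.8, 59.7], [-1.7, -56.7, 65.0], [11.6, 33.4, 67.0]])
-45 [[-49.4, 64.1, 128.9], [-44.4, 69.4, 130.3], [-39.3, 74.8, 131.5]]
-30 [[-35.7, 63.9, 129.2], [-30.1, 69.7, 130.4], [-24.3, 74.9, 131.6]]
-15 [[-20.6, 63.8, 129.1], [-14.8, 69.2, 130.4], [-9.4, 75.1, 131.7]]
30 [[24.2, 63.9, 129.3], [27.4, 69.2, 130.4], [30.7, 74.4, 131.5]]
```

View pics/w5.png

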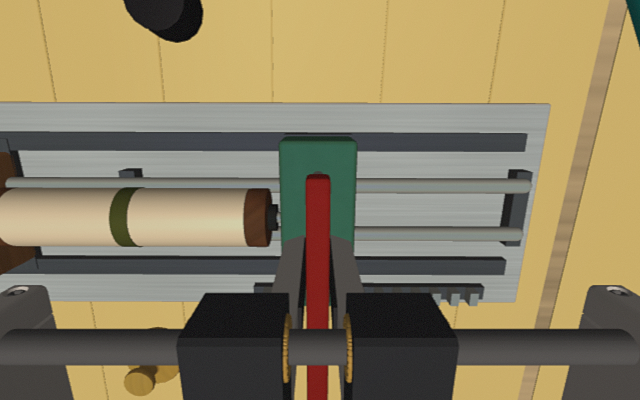

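Request:
servo_tool(
  motion=[0,0,-0.5,0,0,0,-1,0],
)

```text
time_s: 10.9
ee_pos: [0.575, 0.0384, 0.1052]
eef_rot: [1.736, 1.571, -2.951]
force: [-1.4, 3.9, -11.8]
grip_width: 0.0121
```

Request:
servo_tool(
  motion=[0,0,-0.3,0,0,0,-0.6,0],
)

```text
time_s: 11.15
ee_pos: [0.575, 0.0378, 0.1052]
eef_rot: [1.485, 1.571, 3.081]
force: [-0.8, 4.9, -10.8]
grip_width: 0.0116
```

Request:
servo_tool(
  motion=[0,0,-0.3,0,0,0,-0.6,0],
)

```text
time_s: 11.4
ee_pos: [0.575, 0.0372, 0.1052]
eef_rot: [1.652, 1.571, -3.035]
force: [-0.7, 4.2, -9.8]
grip_width: 0.0121
```

Request:
servo_tool(
  motion=[0,0,-0.3,0,0,0,-0.6,0],
)

```text
time_s: 11.65
ee_pos: [0.575, 0.0366, 0.1052]
eef_rot: [1.593, 1.571, -3.094]
force: [-1.9, 3.5, -11.1]
grip_width: 0.0117
```

Request:
servo_tool(
  motion=[0,0,-0.3,0,0,0,-0.6,0],
)

```text
time_s: 11.9
ee_pos: [0.575, 0.036, 0.1052]
eef_rot: [1.718, 1.571, -2.969]
force: [-1.7, 3.9, -10.9]
grip_width: 0.012
```

Request:
servo_tool(
  motion=[0,0,-0.3,0,0,0,-0.6,0],
)

```text
time_s: 12.15
ee_pos: [0.5751, 0.0355, 0.1052]
eef_rot: [0.465, 1.571, 2.061]
force: [-2.1, 4.9, -9.7]
grip_width: 0.012
```

Request:
servo_tool(
  motion=[0,0,-0.3,0,0,0,-0.6,0],
)

```text
time_s: 12.4
ee_pos: [0.5751, 0.035, 0.1052]
eef_rot: [0.212, 1.57, 1.808]
force: [-2.8, 6.6, -10.9]
grip_width: 0.0117
```

```bash
python3 - <<'E'
from h import *
c,W=look('w6')
r,W,s=meas(c)
for v in (195,217,240):
  print(v,[(u,(W[v,u]*1000).round(0).tolist()) for u in list(range(0,30,3))+[255,265,268,270,272,274,276,278,280]])
cam('side','s6'); cam('top','t6')
E
```

```text
{'time_s': 12.4, 'qpos': [-0.0029, 0.4558, 1.5514, 0.0004, 1.1345, -1.5995], 'ee_pos': [0.5751, 0.035, 0.1052], 'eef_rot': [0.2121, 1.5704, 1.8085], 'force': [-2.7733, 6.5783, -10.8576], 'grip_width': 0.0117}
tcp cradle [ -2.88  64.54 105.23]
red (4270, [[-49.7, 59.4, 124.4], [-7.1, 64.9, 130.4], [75.7, 70.8, 132.1]])
greentop (5728, [[-61.5, 41.1, 69.1], [-37.1, 64.9, 71.6], [4.0, 89.1, 73.1]])
woodtop (86, [[-22.4, -170.3, 55.0], [12.8, -159.0, 57.2], [39.1, -154.9, 64.1]])
tube (8208, [[-11.8, -152.0, 59.7], [-1.7, -60.5, 65.0], [11.6, 30.0, 67.1]])
-45 [[-49.4, 59.7, 128.9], [-44.5, 65.1, 130.4], [-39.3, 70.4, 131.7]]
-30 [[-35.7, 59.6, 129.2], [-30.2, 65.3, 130.4], [-24.3, 70.6, 131.6]]
-15 [[-20.6, 59.4, 129.0], [-15.1, 65.3, 130.5], [-9.4, 70.7, 131.7]]
30 [[24.2, 59.6, 129.3], [27.3, 64.8, 130.5], [30.9, 70.1, 131.3]]
195 [(0, [-22.0, -156.0, 55.0]), (3, [-22.0, -155.0, 55.0]), (6, [-22.0, -152.0, 55.0]), (9, [-22.0, -151.0, 54.0]), (12, [-22.0, -148.0, 55.0]), (15, [-22.0, -146.0, 55.0]), (18, [-22.0, -145.0, 54.0]), (21, [-22.0, -142.0, 55.0]), (24, [-22.0, -141.0, 54.0]), 
[... 622 characters left out ...]
 (268, [-7.0, 31.0, 59.0]), (270, [-6.0, 31.0, 54.0]), (272, [-6.0, 33.0, 54.0]), (274, [-5.0, 34.0, 53.0]), (276, [-6.0, 36.0, 54.0]), (278, [-4.0, 36.0, 49.0]), (280, [-4.0, 38.0, 48.0])]
240 [(0, [8.0, -156.0, 64.0]), (3, [8.0, -156.0, 62.0]), (6, [8.0, -153.0, 63.0]), (9, [8.0, -152.0, 62.0]), (12, [8.0, -149.0, 63.0]), (15, [8.0, -147.0, 63.0]), (18, [8.0, -145.0, 63.0]), (21, [8.0, -142.0, 63.0]), (24, [9.0, -142.0, 61.0]), (27, [8.0, -138.0, 63.0]), (255, [8.0, 21.0, 63.0]), (265, [8.0, 29.0, 63.0]), (268, [9.0, 30.0, 62.0]), (270, [13.0, 30.0, 52.0]), (272, [16.0, 30.0, 43.0]), (274, [22.0, 30.0, 29.0]), (276, [22.0, 32.0, 28.0]), (278, [22.0, 33.0, 28.0]), (280, [22.0, 35.0, 28.0])]
```

View pics/w6.png

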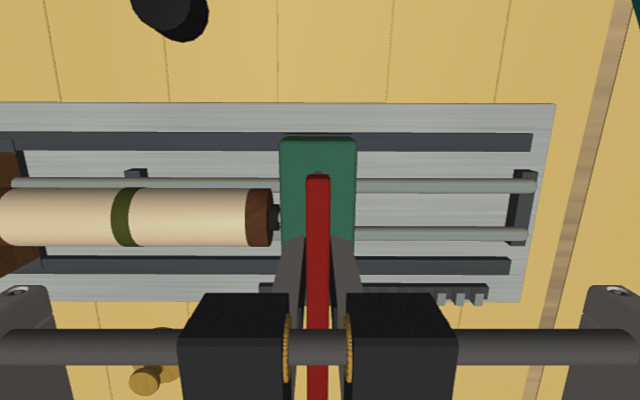

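```bash
python3 - <<'E'
from h import *
c=load('s6'); cv2.imwrite('pics/s6z.png',cv2.resize(c['color'][150:280,270:410,::-1],None,fx=4.5,fy=4.5,interpolation=cv2.INTER_CUBIC))
E
```

```text
(no output)
```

View pics/s6z.png

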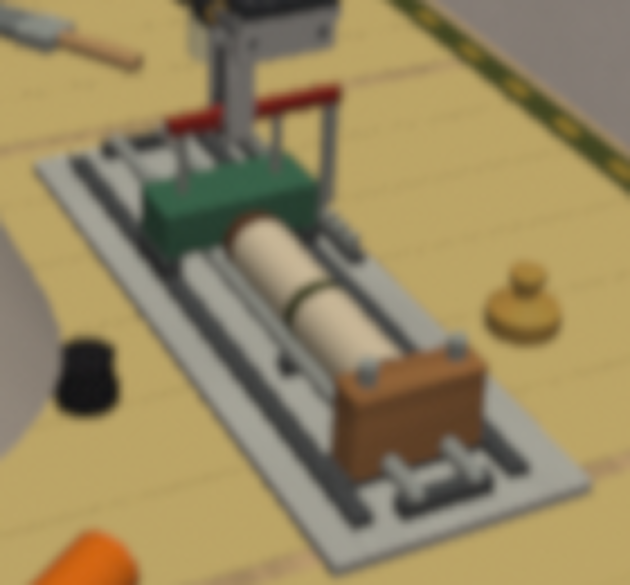

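Request:
servo_tool(
  motion=[0,0,-0.2,0,0,0,-0.4,0],
)

```text
time_s: 12.8
ee_pos: [0.5751, 0.0347, 0.1053]
eef_rot: [0.129, 1.57, 1.726]
force: [-2.1, 7.0, -10.2]
grip_width: 0.0118
```

Request:
servo_tool(
  motion=[0,0,0.4,0,0,0,0.8,0,1,0,0.8,0,2,0,0.8,0,3,0,0.8,0,3.5,0,0.8,0,3.5,0,0.8,0],
)

```text
time_s: 13.68
ee_pos: [0.5751, 0.0352, 0.1017]
eef_rot: [1.859, 1.571, -2.828]
force: [-3.2, 3.0, -9.4]
grip_width: 0.0115
```

```bash
python3 - <<'E'
from h import *
look('w7')
E
```

```text
{'time_s': 13.675, 'qpos': [-0.0025, 0.4601, 1.5542, -0.0, 1.1274, -1.5987], 'ee_pos': [0.5751, 0.0352, 0.1017], 'eef_rot': [1.859, 1.5707, -2.8279], 'force': [-3.1991, 2.9681, -9.3623], 'grip_width': 0.0115}
tcp cradle [ -2.86  64.66 101.69]
red (4293, [[-49.7, 59.4, 120.5], [-7.1, 65.0, 126.9], [75.7, 70.9, 128.5]])
greentop (5855, [[-61.6, 41.1, 68.2], [-37.8, 65.0, 71.6], [3.7, 89.1, 73.1]])
woodtop (22, [[9.9, -166.6, 55.0], [13.1, -157.0, 58.4], [33.5, -154.9, 61.1]])
tube (8283, [[-11.8, -148.5, 59.7], [-1.6, -58.9, 65.0], [11.7, 30.0, 67.0]])
-45 [[-49.3, 59.9, 125.4], [-44.4, 65.5, 126.9], [-39.4, 70.6, 128.1]]
-30 [[-35.5, 59.7, 125.7], [-30.0, 65.2, 126.9], [-24.3, 70.7, 128.0]]
-15 [[-20.7, 59.6, 125.5], [-14.9, 65.0, 126.9], [-9.4, 70.8, 128.2]]
30 [[24.2, 59.7, 125.8], [27.2, 65.0, 127.0], [30.8, 70.2, 127.8]]
```

Request:
servo_tool(
  motion=[1,0,0,0,2,0,0,0,2,0,0,0],
  force=8,
)

```text
time_s: 14.1
ee_pos: [0.5751, 0.0352, 0.0997]
eef_rot: [-2.232, 1.571, -0.635]
force: [-2.1, 3.3, -8.4]
grip_width: 0.0119
```

Request:
servo_tool(
  motion=[0.7,0,0,0,1.4,0,0,0,1.4,0,0,0],
  force=4,
)

```text
time_s: 14.48
ee_pos: [0.5756, 0.0352, 0.0988]
eef_rot: [-1.575, 1.569, 0.021]
force: [2.1, 3.5, -5.1]
grip_width: 0.0115
```

```bash
python3 - <<'E'
from h import *
look('w8')
E
```

```text
{'time_s': 14.475, 'qpos': [-0.0024, 0.4638, 1.5562, 0.0, 1.1201, -1.5987], 'ee_pos': [0.5756, 0.0352, 0.0988], 'eef_rot': [-1.5754, 1.5694, 0.021], 'force': [2.129, 3.48, -5.0643], 'grip_width': 0.0115}
tcp cradle [-2.35 64.71 98.77]
red (4127, [[-49.6, 59.4, 114.0], [-5.7, 65.0, 118.5], [78.9, 70.9, 120.0]])
greentop (6044, [[-61.5, 41.2, 69.0], [-36.6, 65.0, 71.6], [7.7, 89.2, 73.1]])
woodtop (9, [[12.1, -159.6, 55.0], [13.8, -156.4, 57.0], [15.4, -155.2, 59.2]])
tube (8342, [[-11.8, -145.9, 59.8], [-1.6, -57.6, 65.0], [11.7, 30.0, 67.1]])
-45 [[-49.3, 59.7, 116.9], [-44.4, 65.3, 118.4], [-39.3, 70.8, 119.7]]
-30 [[-35.7, 59.6, 117.1], [-30.2, 65.0, 118.6], [-24.3, 70.5, 119.9]]
-15 [[-20.5, 59.9, 117.2], [-15.0, 65.5, 118.6], [-9.4, 70.6, 119.8]]
30 [[24.5, 59.6, 117.3], [29.4, 65.0, 118.5], [34.9, 70.4, 119.6]]
```

Request:
servo_tool(
  motion=[0,0,0.25,0,0,0,0.5,0],
)

```text
time_s: 14.78
ee_pos: [0.5755, 0.0356, 0.0987]
eef_rot: [-1.716, 1.57, -0.119]
force: [4.0, 2.9, -2.5]
grip_width: 0.0116
```

Request:
servo_tool(
  motion=[0,0,0.25,0,0,0,0.5,0],
)

```text
time_s: 15.02
ee_pos: [0.5755, 0.0361, 0.0987]
eef_rot: [-1.773, 1.57, -0.176]
force: [4.7, 1.8, 0.3]
grip_width: 0.012
```

```bash
python3 - <<'E'
from h import *
look('w9')
E
```

```text
{'time_s': 15.025, 'qpos': [-0.0008, 0.4639, 1.5562, -0.0002, 1.1203, -1.597], 'ee_pos': [0.5755, 0.0361, 0.0987], 'eef_rot': [-1.7727, 1.5696, -0.1765], 'force': [4.6535, 1.8307, 0.3445], 'grip_width': 0.012}
tcp cradle [-2.44 65.55 98.71]
red (4137, [[-49.7, 60.3, 113.1], [-5.7, 65.9, 118.5], [78.8, 71.7, 120.2]])
greentop (6032, [[-61.5, 42.0, 68.8], [-36.9, 65.9, 71.6], [7.6, 90.0, 73.1]])
tube (8287, [[-11.8, -145.1, 59.8], [-1.7, -57.4, 65.0], [11.7, 30.0, 67.0]])
-45 [[-49.5, 60.9, 117.0], [-44.5, 66.4, 118.5], [-39.4, 71.6, 119.7]]
-30 [[-35.6, 60.5, 117.3], [-30.0, 65.9, 118.5], [-24.3, 71.3, 119.6]]
-15 [[-20.7, 60.5, 117.0], [-14.9, 66.1, 118.5], [-9.2, 71.5, 119.7]]
30 [[24.3, 60.5, 117.3], [29.6, 65.9, 118.5], [35.1, 71.3, 119.6]]
```

Request:
servo_tool(
  motion=[0,0,0.25,0,0,0,0.5,0],
)

```text
time_s: 15.32
ee_pos: [0.5755, 0.0365, 0.0987]
eef_rot: [-1.862, 1.57, -0.266]
force: [5.2, 1.2, -1.0]
grip_width: 0.012
```

Request:
servo_tool(
  motion=[0,0,0.2,0,0,0,0.4,0],
)

```text
time_s: 15.58
ee_pos: [0.5754, 0.0368, 0.0987]
eef_rot: [-1.977, 1.57, -0.381]
force: [4.9, -1.0, -0.9]
grip_width: 0.0119
```

Request:
servo_tool(
  motion=[0,0,0,0,0,0,0,0,0,0,0,0,0,0,0,0],
  gripper=0.3,
)

```text
time_s: 16.08
ee_pos: [0.5749, 0.0371, 0.0983]
eef_rot: [1.697, 1.571, -2.989]
force: [0.3, -0.1, 0.3]
grip_width: 0.0282
```

```bash
python3 - <<'E'
from h import *
look('w10')
E
```

```text
{'time_s': 16.075, 'qpos': [0.0009, 0.4643, 1.5567, -0.0, 1.1209, -1.5954], 'ee_pos': [0.5749, 0.0371, 0.0983], 'eef_rot': [1.6973, 1.5705, -2.9895], 'force': [0.254, -0.1104, 0.3457], 'grip_width': 0.0282}
tcp cradle [-2.95 66.59 98.31]
red (4074, [[-49.6, 61.1, 114.2], [-5.1, 66.9, 118.5], [79.1, 72.3, 120.0]])
greentop (8037, [[-61.2, 42.9, 69.3], [-24.7, 68.1, 71.6], [52.7, 90.5, 73.1]])
tube (8276, [[-11.8, -144.0, 59.6], [-1.6, -56.1, 65.0], [11.7, 30.4, 67.1]])
-45 [[-49.4, 61.5, 116.8], [-44.5, 66.9, 118.5], [-39.5, 72.2, 119.7]]
-30 [[-35.6, 61.5, 117.3], [-30.1, 66.9, 118.6], [-24.4, 72.3, 119.9]]
-15 [[-20.6, 61.4, 117.4], [-15.1, 66.9, 118.6], [-9.3, 71.9, 119.7]]
30 [[24.2, 61.5, 117.3], [29.1, 66.4, 118.5], [34.2, 71.7, 119.5]]
```

View pics/w10.png

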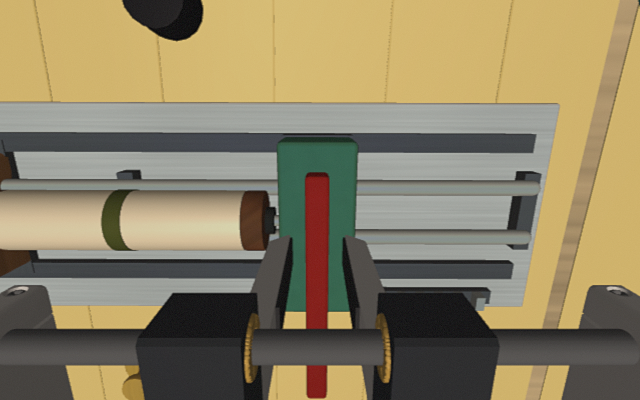

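Request:
servo_tool(
  motion=[-3,0,0,0,-10,0,0,0,-25,0,0,0,-45,0,0,0,-65,0,-20,0,-90,0,-40,0,-115,0,-60,0,-140,0,-80,0,-150,0,-80,0,-150,0,-80,0,-150,0,-80,0],
)

```text
time_s: 17.5
ee_pos: [0.5768, -0.0421, 0.2474]
eef_rot: [1.363, 1.569, 2.96]
force: [0.5, 0.4, -0.1]
grip_width: 0.0281
```

```bash
python3 - <<'E'
from h import *
c,W=look('w11')
for v in range(165,200,8):
  print(v,[(u,(W[v,u]*1000).round(0).tolist()) for u in range(150,640,1) if abs(W[v,u,1]+.169)<.004 or abs(W[v,u,1]-.031)<.002][:14])
E
```

```text
{'time_s': 17.5, 'qpos': [-0.1362, 0.337, 1.375, 0.0001, 1.431, -1.7333], 'ee_pos': [0.5768, -0.0421, 0.2474], 'eef_rot': [1.3626, 1.5694, 2.9597], 'force': [0.5243, 0.3832, -0.0921], 'grip_width': 0.0281}
tcp cradle [ -3.01 -12.63 247.44]
red (1778, [[-49.4, 60.7, 109.0], [8.9, 65.2, 118.4], [79.1, 71.8, 120.4]])
greentop (3384, [[-61.2, 42.2, 68.0], [-11.6, 58.4, 71.6], [53.4, 90.1, 73.4]])
woodtop (798, [[-48.3, -183.8, 55.2], [-7.7, -168.6, 63.8], [37.7, -155.4, 69.6]])
tube (3871, [[-11.9, -169.5, 59.8], [-1.2, -72.0, 65.0], [11.5, 28.3, 71.4]])
-45 [[-48.9, 61.4, 116.9], [-44.4, 66.3, 118.6], [-39.0, 71.4, 120.0]]
-30 [[-35.4, 61.4, 116.9], [-29.8, 66.1, 118.5], [-24.3, 71.5, 119.8]]
-15 [[-20.5, 61.3, 117.0], [-14.9, 66.1, 118.6], [-9.2, 71.7, 120.0]]
30 [[24.3, 61.2, 117.0], [29.7, 66.0, 118.7], [35.5, 71.1, 119.9]]
165 [(162, [-24.0, -173.0, 78.0]), (163, [-24.0, -172.0, 78.0]), (164, [-24.0, -171.0, 77.0]), (165, [-24.0, -171.0, 75.0]), (166, [-24.0, -170.0, 75.0]), (167, [-23.0, -169.0, 75.0]), (168, [-23.0, -169.0, 72.0]), (169, [-23.0, -169.0, 70.0]), (170, [-22.0, -169.
[... 1066 characters left out ...]
.0, 77.0]), (169, [2.0, -170.0, 76.0]), (170, [3.0, -170.0, 73.0]), (171, [3.0, -169.0, 71.0]), (172, [4.0, -170.0, 68.0]), (173, [4.0, -169.0, 66.0]), (174, [5.0, -169.0, 64.0]), (175, [5.0, -168.0, 65.0]), (176, [5.0, -167.0, 65.0]), (177, [5.0, -166.0, 65.0]), (355, [5.0, 30.0, 63.0])]
197 [(166, [10.0, -173.0, 78.0]), (167, [11.0, -172.0, 77.0]), (168, [10.0, -171.0, 78.0]), (169, [11.0, -170.0, 76.0]), (170, [11.0, -170.0, 74.0]), (171, [12.0, -170.0, 73.0]), (172, [12.0, -169.0, 71.0]), (173, [13.0, -169.0, 69.0]), (174, [13.0, -169.0, 66.0]), (175, [14.0, -169.0, 64.0]), (176, [14.0, -169.0, 62.0]), (177, [15.0, -169.0, 60.0]), (178, [16.0, -169.0, 56.0]), (179, [16.0, -169.0, 54.0])]
```

View pics/w11.png

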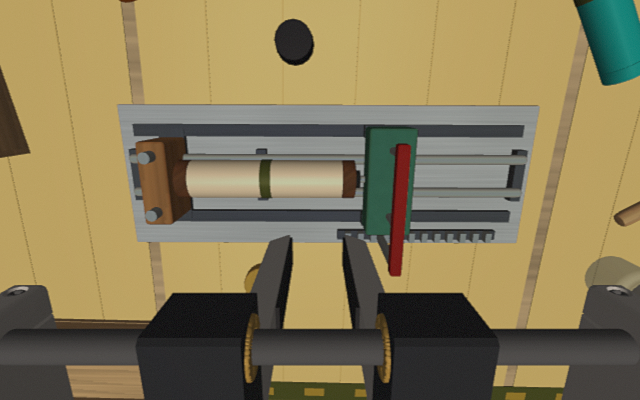

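```bash
python3 - <<'E'
from h import *
print(ctrl.hand_in())
E
```

```text
the job is handed in; nothing more can be done
None
```

The tube is fully home against the wooden end stop. The green sliding stop is caught in the nearest notch, and the job was handed in at about 17.5 s with the gripper open and clear.

**What I did:**
- I pinched the red bar, lifted it about 11 mm, and slid the stop about 68 mm until the push force rose to about 7 N, the sign that the tube had reached the end stop.
- I eased back slightly and let the bar down under a light grip; it dropped straight into a notch.
- The buffer was still compressed, so I eased the stop back about 2 mm more inside the notch until no push was left, then let go.

**Last checks:**
- **Tube:** Its measured near end is at 30.4 mm against the 30.7 mm expected for home, and no gap shows at the end stop.
- **Bar:** Its top reads 118.5 mm, against 119 mm when fully down.
- **Buffer:** It is at or just touching the tube's end.
- **Hand:** It never touched the tube or the other things.

**Checks that disagreed:** On release, the two pictures put the bar at 66.9 mm and 66.1 mm. That is within the camera's 2 mm error, so the last millimetre of play is not confirmed. The wrist also showed up to about 5 N sideways along the bar while gripped, which vanished on release.

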